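# Serve the budgie: push the bowl over the cage lip and lay the perch

## Robot

A 6-joint arm with a two-finger parallel gripper is mounted at the origin on the work surface. World frame = base frame: x ahead of the robot, y to its left, z up, the work surface at z = 0. Lengths are in m, angles in rad, forces in N, time in s.
With the tool pointing down it reaches from about 0.325 to 0.75 m from the base axis. Payload 7.6 kg.
Tool frame: the origin (TCP) lies on the centre line of the jaws, within the pads' length; the fingertips stand 22 mm ahead of it and the grasp point (between the pads) lies 3 mm ahead of it; x points along the fingers, y is the direction in which the jaws open and shut, and the axes are right-handed (so a half turn about x gives the same grasp; the last joint's range is limited). The gripper opens to 85 mm and grips with 20 to 120 N. Pads are 22 mm wide; open, the fingers measure 114 mm over their backs; the gripper's body (76 mm by 85 mm) begins 54 mm behind the grasp point. The pads swing forward as they close: fully open they stand 13 mm farther back than shut.
Start: joints at [-1.389, 0.052, 1.401, -0, 1.689, -0.07], TCP at [0.131, -0.508, 0.253] pointing down, gripper open.
Joint ranges: [-2.9, 2.9], [-0.91, 2.17], [0.12, 2.37], [-1.06, 4.2], [0.26, 2.73], [-2.93, 2.93]. Speed limits (rad/s): [2.57, 2.57, 3.01, 3.14, 3.14, 3.14].

## Interface

Orientations are given as a rotation vector (axis times angle).
In Python, from workcell import ctrl, viewer gives the robot as it stands.
- The arm moves only by the tool step_arm, never from a script. Its argument "moves" is a list of rows, each an object of numbers: "x", "y", "z": the shift along the tool's x, y, z in cm; "rx", "ry", "rz": the turn, a rotation vector about the tool's x, y, z in units of 5 degrees (1.0 is 5 degrees); "gripper": the closure, from 0 (fully open) to 1 (shut). A call has 1 to 8 rows; each row is the pose to reach, as a shift and turn from the pose measured when the call began, along the tool's axes at that moment; what a row does not reach only later rows make up. A row lasts 1/10 s, in which the tool goes at most 50 mm and 8.59 degrees, less where a joint would pass 70% of its speed; a pose out of reach is approached as far as the arm can. A call with a gripper value outside its range is refused whole. The fingers move at their own pace and stop on an object; "newtons" is the grip in N (left out, the last holds). Time passes only in rows, so rows that repeat a pose let the fingers close. It gives the time, the measured TCP pose, the force and the opening at its end, in the units of the state.
- ctrl.sense(): the state, without advancing time (a new reading comes with each control period).
- viewer.camera(name): name is "scene" or "top" or "wrist"; returns the picture (384x512x3 uint8, blue, green, red); there is no depth.
- viewer.camera_model(name): a dict with "camera_matrix" (3x3 intrinsics, pixels), "D" ([k1, k2, p1, p2, k3] as OpenCV has them; the pictures are not rectified), "camera_from_world" (4x4, takes a point from world to camera coordinates); the wrist camera has in their place "hand_eye" (4x4, takes a point from camera to tool coordinates, whose origin is the TCP and whose axes are the tool frame's). Camera axes: x right, y down, z forward; pixel columns grow to the right and rows downward; lengths in m; the calibration is good to about 2 mm. A picture is of the moment at which its call begins: read the wrist's pose just before it. camera_model takes no time and is no camera call.
- ctrl.sign_off(): hands the job in, once; it reports no verdict.
The state is a dict: "t": time; "joint_positions": joint angles; "qvel": joint speeds; "effort": joint torques, N m; "position": TCP position; "ee_rot": TCP orientation; "ft_force": force on the tool from outside, world axes, zero at the start; "wrist_torque": the same for the moment, N m; "grip_width": finger opening in m.
Only numpy, scipy, OpenCV 4.12 (cv2) and the standard library are available. Lean on these libraries where they do the work, as an engineer would, in place of code of your own. Each camera call takes 0.05 s, during which the arm holds its last target. There are 200 camera calls.

## Task

Push the green bowl up the little ramp and over the lip so that it sits flat on the floor inside the cage; slide it all the way, do not carry it through the air. Then pick the wooden perch up from the turntable and lay it across the two orange notched posts in front of the doorway, cradled in both V-notches and roughly centred, without dropping it in from above. Do not bump hard into the cage or its raised door, and leave the jar, dish, scoop and tin where they are.

Things in the scene. Friction and masses are not known exactly. Their poses are not given: they have to be found in the camera images.
- cage: Fixed small wire bird cage on a blue tray, 320 wide, 270 deep, 290 mm high. Origin: table level, middle of the doorway, on the inner edge of the front lip. x points level into the cage (pushing direction), y to the left looking in, z up. Doorway 200 mm wide, 165 mm high. Tray floor 8 mm above the table.
- ramp_toe (a point): Middle of the foot of the wooden ramp, at table level, at x=-130 mm in the cage frame. The ramp is 140 mm wide and rises evenly to 15 mm height at x=-20 mm, where it meets the lip. Axes as the cage's.
- lip (a point): Middle of the inner top edge of the blue front lip, x=0 in the cage frame, 15 mm above the table. The lip is flat from x=-20 to 0 mm; behind it the surface drops 7 mm to the tray floor. Axes as the cage's.
- door_edge (a point): Middle of the outer lower edge of the raised door, a white frame held level over the threshold: x=-20 mm in the cage frame, 165 mm above the table, over the whole doorway width. An upright tool cannot follow the bowl over the lip below it: lean the tool back, out of the cage, by 30 to 45 degrees.
- notch (a point): Where the perch's centre must lie: midway between the V-notches, cage frame x=-110, y=0, 62 mm above the table; the perch lies along the cage's y. The orange posts stand beside the ramp at y=+80 and -80 mm (14 mm thick, 146 mm free between, tops 65 mm high). The 90 degree notches open upwards, 34 mm wide at the mouth, lowest point 48 mm high. Nothing is above them.
- bowl: Loose round green silicone bowl, rim 110 mm, foot 82 mm across, 45 mm high, wall 4 mm, about 250 g, on the table before the ramp, up to 30 mm either side of the ramp's middle line. Origin: centre of its underside, z up. Outer radius 41 mm at 3 mm height, 47 at 14, 55 at the rim. Its foot is past the lip, and it drops flat, once its centre is beyond x=42 mm in the cage frame.
- perch: Loose wooden round rod, 200 mm long, 20 mm diameter, about 60 g, lying on the turntable. Its own x axis runs along the rod; it may roll.
- perch_center (a point): The middle of the perch, on the rod's axis.
- turntable: White plastic turntable, a disc 340 mm across, its top 22 mm above the table; it stands firm. Origin: centre of its underside. Carries the perch, the jar and the dish.
- jar: Bystander: closed glass treat jar on the turntable, 72 mm across, 120 mm high. Origin: centre of its underside.
- dish: Bystander: small blue ceramic dish on the turntable, 76 mm across, 32 mm high. Origin: centre of its underside.
- scoop: Bystander: steel scoop lying on the table beyond the bowl, 180 mm long, 25 mm high. Origin: underside, where the handle (towards its -x, 107 mm long) meets the pan (towards +x, 75 by 50 mm).
- tin: Bystander: yellow tin at the far side of the table, 74 mm across, 110 mm high. Origin: centre of its underside.
There are look-alikes about, which are no part of the job. Several things look just like the bowl: the one meant starts farthest to the robot's left.

How it is judged:
By the outcome, as a careful person would: the job done as asked, in the order asked, and still so for the second after the job is handed in, with the robot touching nothing.
It also fails if it takes over 69 s, if anything falls off the work surface, if the arm or the gripper's body presses on something with over 40 N, if the wrist force passes 120 N, or if a joint passes its speed limit or range.

## Working session

There is one attempt and no reset: what is moved stays moved. The work goes in short steps, Python scripts to look and compute and a tool call to move; the robot and the scene stay as the last step left them, time stands still between calls to the robot, and variables do not carry over. Pictures are saved under pics/ and viewed, about 8 in all and at most 12, crops included, and the job is handed in when it is done.

Besides the shell and the picture viewer there is one more tool, called by a JSON object that holds its "api" and its "payload". step_arm: Moves the arm, as the interface text tells. Its arguments: {"type":"object","properties":{"moves":{"type":"array","items":{"type":"object","properties":{"x":{"type":"number"},"y":{"type":"number"},"z":{"type":"number"},"rx":{"type":"number"},"ry":{"type":"number"},"rz":{"type":"number"},"gripper":{"type":"number"}}}},"newtons":{"type":"number"}},"required":["moves"]}

```bash
mkdir -p pics; ls; cat > h.py <<'E'
import numpy as np, cv2
from scipy.spatial.transform import Rotation as R
from workcell import ctrl, viewer
def model(n, s=None):
    m=viewer.camera_model(n); K=np.array(m["camera_matrix"]); D=np.array(m["D"])
    if n=="wrist":
        T=np.eye(4); T[:3,:3]=R.from_rotvec(s["ee_rot"]).as_matrix(); T[:3,3]=s["position"]
        wc=T@np.array(m["hand_eye"])
    else: wc=np.linalg.inv(np.array(m["camera_from_world"]))
    return K,D,wc
def pix2w(M,uv,z):
    K,D,wc=M
    p=cv2.undistortPoints(np.array(uv,float).reshape(-1,1,2),K,D).reshape(-1,2)
    d=np.c_[p,np.ones(len(p))]@wc[:3,:3].T; o=wc[:3,3]
    return o+d*((np.asarray(z)-o[2])/d[:,2])[:,None]
def w2pix(M,P):
    K,D,wc=M; cw=np.linalg.inv(wc)
    return cv2.projectPoints(np.array(P,float).reshape(-1,1,3),cv2.Rodrigues(cw[:3,:3])[0],cw[:3,3],K,D)[0].reshape(-1,2)
def toolmove(P,rot=None,s=None):
    "world target -> tool shift cm, turn units"
    s=s or ctrl.sense(); r=R.from_rotvec(s["ee_rot"])
    d=r.inv().apply(np.array(P)-s["position"])*100
    t=np.zeros(3) if rot is None else np.degrees((r.inv()*R.from_matrix(rot)).as_rotvec())/5
    return d.round(2),t.round(2)
E
python3 - <<'E'
from h import *
s=ctrl.sense(); print(s)
a=viewer.camera("scene"); b=viewer.camera("top")
cv2.imwrite("pics/scene.png",a); cv2.imwrite("pics/top.png",b)
cv2.imwrite("pics/top1.png",cv2.resize(b,(800,600),interpolation=cv2.INTER_CUBIC))
cv2.imwrite("pics/scene1.png",cv2.resize(a,(800,600),interpolation=cv2.INTER_CUBIC))
for n in("scene","top"): print(model(n)[2])
print(R.from_rotvec(s["ee_rot"]).as_matrix())
E
```

```text
pics
{'t': 0.0, 'joint_positions': array([-1.38927320e+00,  5.28456380e-02,  1.40171524e+00, -3.16415133e-05,
        1.68863081e+00, -7.02888655e-02]), 'qvel': array([-6.71735990e-04,  1.02462897e-03,  1.27541753e-05, -1.23046210e-03,
       -3.19927973e-04,  1.68190980e-03]), 'effort': array([ 7.48529656e-04, -3.81670654e+01, -3.60186338e+01,  1.12707731e-06,
        6.16850797e-03, -3.48814268e-06]), 'position': array([ 0.13077955, -0.50817046,  0.25247256]), 'ee_rot': array([ 2.08792557,  0.26597072, -2.08817869]), 'ft_force': array([-0.21500774, -0.14291205,  0.3624613 ]), 'wrist_torque': array([0.01487075, 0.06218544, 0.04317436]), 'grip_width': 0.08563193612285361}
[[ 0.69099471  0.58247349 -0.4280782   0.86767743]
 [ 0.7228337  -0.55174262  0.4160427  -0.51649959]
 [ 0.00614485 -0.59691265 -0.8022827   0.85098932]
 [ 0.          0.          0.          1.        ]]
[[-0.01477326 -0.99242817  0.12193476  0.32962209]
 [-0.99980158  0.01629141  0.01146291 -0.14267469]
 [-0.0133626  -0.12174122 -0.99247192  1.23203698]
 [ 0.          0.          0.          1.        ]]
[[-3.19575621e-04  2.49155379e-01 -9.68463471e-01]
 [ 1.56708676e-03 -9.68462207e-01 -2.49155571e-01]
 [-9.99998721e-01 -1.59729033e-03 -8.09511848e-05]]
```

View pics/top1.png

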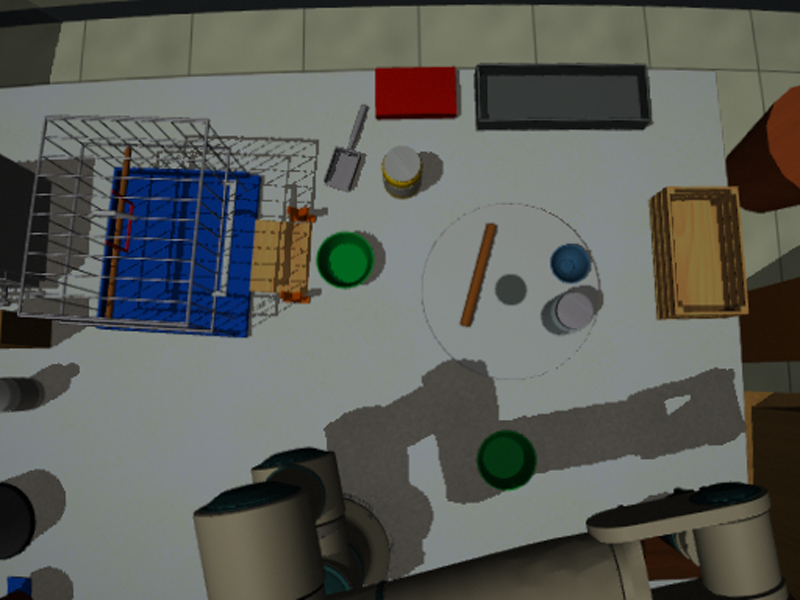

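View pics/scene1.png

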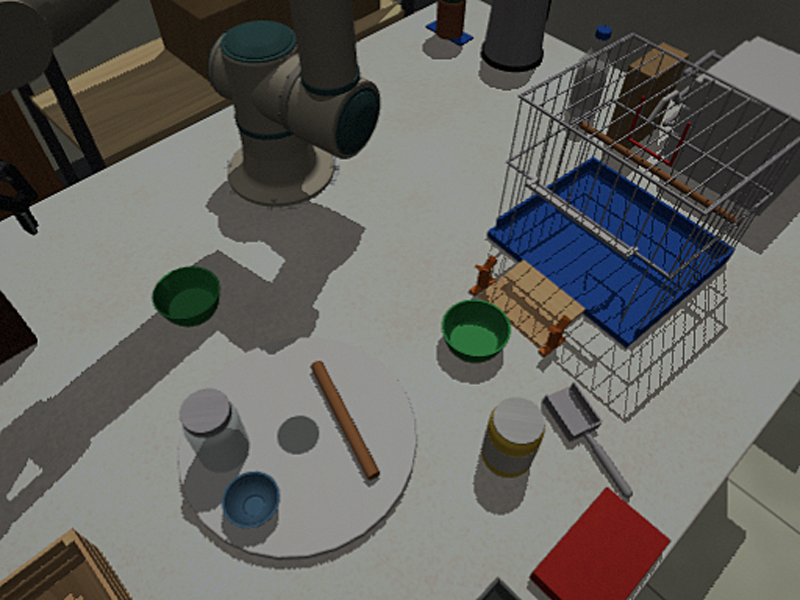

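The top view shows two green bowls, at (345,260) and (507,460). The one at (345,260) is farthest to the robot's left and stands before the ramp, so it's the one meant. The perch runs from (490,225) to (465,325), and the orange posts are at about (300,213) and (296,296). Next I'll confirm the bowl in an enlarged crop with colour measurements.

```bash
python3 - <<'E'
from h import *
t=cv2.imread("pics/top.png"); s=cv2.imread("pics/scene.png")
A=cv2.resize(t[95:225,140:260],None,fx=4.6,fy=4.6,interpolation=cv2.INTER_CUBIC)
B=cv2.resize(s[150:240,270:390],None,fx=4.6,fy=4.6,interpolation=cv2.INTER_CUBIC)[:, :240]
cv2.imwrite("pics/crop1.png",A)
def blobs(im,lo,hi,n,mina=15):
    h=cv2.cvtColor(im,cv2.COLOR_BGR2HSV); m=cv2.inRange(h,lo,hi)
    c,_=cv2.findContours(m,cv2.RETR_EXTERNAL,cv2.CHAIN_APPROX_NONE)
    return [(x,cv2.contourArea(x)) for x in sorted(c,key=cv2.contourArea,reverse=True)[:n] if cv2.contourArea(x)>mina]
Mt,Ms=model("top"),model("scene")
for n,im,M in(("top",t,Mt),("scene",s,Ms)):
    for c,a in blobs(im,(50,100,30),(75,255,255),3):
        e=cv2.fitEllipse(cv2.convexHull(c)); print(n,"green",a,e, "rim ctr", pix2w(M,[e[0]],0.045).round(4))
    for c,a in blobs(im,(5,120,40),(14,255,255),8):
        r=cv2.minAreaRect(c); b=cv2.boxPoints(r); print(n,"orange",a,np.round(r[0],1),np.round(r[1],1)); 
        if 300<a<2000: print(pix2w(M,b,0.032).round(3))
        else: print(pix2w(M,[r[0]],.06).round(3))
    for c,a in blobs(im,(105,150,40),(125,255,255),2,400):
        b=cv2.boxPoints(cv2.minAreaRect(c)); print(n,"blue",a,b.round(1).tolist(),pix2w(M,b,0.012).round(3).tolist())
E
```

```text
top green 1093.5 ((323.8591613769531, 294.21087646484375), (37.7175178527832, 38.38377380371094), 2.214539051055908) rim ctr [[ 0.175  -0.3215  0.045 ]]
top green 1017.0 ((220.51316833496094, 166.00558471679688), (36.13545608520508, 37.11302185058594), 81.0376205444336) rim ctr [[ 0.5477 -0.0313  0.045 ]]
top orange 966.5 [500.5  87.5] [65. 21.]
[[ 0.899 -0.889  0.032]
 [ 0.902 -0.963  0.032]
 [ 0.684 -0.933  0.032]
 [ 0.683 -0.862  0.032]]
top orange 374.0 [430.  362.5] [15. 34.]
[[-0.008 -0.578  0.032]
 [-0.014 -0.68   0.032]
 [-0.057 -0.679  0.032]
 [-0.051 -0.577  0.032]]
top orange 337.0 [305.8 175.3] [ 6.1 67.2]
[[ 0.425 -0.244  0.032]
 [ 0.618 -0.301  0.032]
 [ 0.613 -0.319  0.032]
 [ 0.42  -0.261  0.032]]
top orange 114.5 [192.1 137. ] [18.4  9. ]
[[0.633 0.05  0.06 ]]
top orange 90.0 [188.  189.5] [ 7. 18.]
[[0.478 0.061 0.06 ]]
top orange 43.0 [419.5 347.5] [15.  7.]
[[ 0.02  -0.587  0.06 ]]
top orange 27.5 [ 72.1 170.5] [ 3.3 11.4]
[[0.54  0.409 0.06 ]]
top orange 27.0 [ 70.5 183.5] [11.  3.]
[[0.502 0.412 0.06 ]]
top blue 3665.5 [[71.4000015258789, 202.89999389648438], [8
[... 1222 characters left out ...]
.  110.5] [12.8  3.1]
[[0.557 0.48  0.06 ]]
scene orange 25.5 [398.8  95.1] [11.9  3.3]
[[0.468 0.486 0.06 ]]
scene orange 25.0 [410.8 102.8] [12.9  2.9]
[[0.513 0.483 0.06 ]]
scene blue 4825.0 [[301.20001220703125, 194.10000610351562], [319.5, 120.9000015258789], [468.70001220703125, 158.1999969482422], [450.3999938964844, 231.39999389648438]] [[0.497, 0.02, 0.012], [0.347, 0.268, 0.012], [0.737, 0.459, 0.012], [0.828, 0.202, 0.012]]
scene blue 1189.5 [[354.6000061035156, 123.5999984741211], [369.79998779296875, 101.69999694824219], [419.0, 135.8000030517578], [403.79998779296875, 157.6999969482422]] [[0.428, 0.337, 0.012], [0.399, 0.452, 0.012], [0.591, 0.434, 0.012], [0.61, 0.327, 0.012]]
```

View pics/crop1.png

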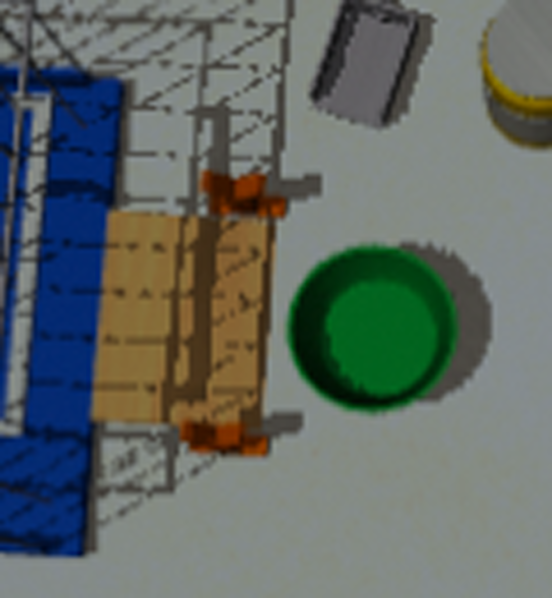

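The crop confirms the bowl: whole green rim at crop (372,328), just before the ramp. The ramp toe corners are at (273,213) and (263,428), the ramp-lip joints at (108,210) and (92,422), and the tray front corners at (122,80) and (85,553). I'll fit the cage pose to these.

```bash
python3 - <<'E'
from h import *
from scipy.optimize import least_squares
Mt,Ms=model("top"),model("scene")
f=lambda x,y:(140+x/4.6,95+y/4.6)
obs=[("t",(-.13,-.07,0),f(272,213)),("t",(-.13,.07,0),f(264,426)),("t",(-.02,-.07,.015),f(108,211)),("t",(-.02,.07,.015),f(92,422)),
("t",(-.02,-.16,.012),f(123,82)),("t",(-.02,.16,.012),f(86,553)),
("t",(-.11,-.08,.045),(192.1,137)),("t",(-.11,.08,.045),(188,189.5)),("s",(-.11,-.08,.035),(354.9,214.6)),("s",(-.11,.08,.035),(310.2,176))]
def W(p,P): 
    c,s=np.cos(p[2]),np.sin(p[2]); return np.array([p[0]+c*P[0]-s*P[1],p[1]+s*P[0]+c*P[1],P[2]])
def res(p): return np.concatenate([w2pix(Mt if o[0]=="t" else Ms,W(p,o[1]))[0]-o[2] for o in obs])
r=least_squares(res,[.55,.17,1.6],loss="soft_l1"); p=r.x
print(p,np.degrees(p[2])); print(res(p).reshape(-1,2).round(1).tolist())
np.save("cage.npy",p)
c,s=np.cos(p[2]),np.sin(p[2]); inv=lambda q:np.array([[c,s],[-s,c]])@(np.array(q)-p[:2])
print("bowl in cage",inv([.5485,-.031]),"notch W",W(p,(-.11,0,.062)),"toe",W(p,(-.13,0,0)),"end",W(p,(.06,0,0)))
# perch ends
for n,M in(("top",Mt),("scene",Ms)):
    im=cv2.imread(f"pics/{n}.png"); h=cv2.cvtColor(im,cv2.COLOR_BGR2HSV)
    cs=cv2.findContours(cv2.inRange(h,(3,90,40),(16,255,255)),cv2.RETR_EXTERNAL,cv2.CHAIN_APPROX_NONE)[0]
    tgt=(305.8,175.3) if n=="top" else (219.8,267.6)
    k=min(cs,key=lambda k:np.hypot(*(np.array(cv2.minAreaRect(k)[0])-tgt)))
    (cx,cy),(a,b),an=cv2.minAreaRect(k); bx=cv2.boxPoints(((cx,cy),(a,b),an))
    e=pix2w(M,bx,.032); print(n,"perch ctr",e.mean(0).round(4)); i=max([(0,1),(1,2)],key=lambda ij:np.linalg.norm(e[ij[0]]-e[ij[1]])); d=e[i[1]]-e[i[0]]; print(np.linalg.norm(d),np.degrees(np.arctan2(d[1],d[0])))
E
```

```text
[0.56704758 0.16926422 1.5126223 ] 86.6668740338562
[[1.0, 1.5], [-0.1, 0.5], [0.1, -0.5], [0.2, -0.8], [-0.7, -0.6], [-0.3, 0.7], [-0.6, -1.3], [-0.0, -0.3], [0.0, -0.2], [-1.5, 0.1]]
bowl in cage [-0.20100383  0.0068726 ] notch W [0.56065205 0.0594503  0.062     ] toe [0.55948922 0.03948414 0.        ] end [0.57053606 0.22916273 0.        ]
top perch ctr [ 0.519  -0.2815  0.032 ]
0.20083609326995336 -16.442758324997417
scene perch ctr [ 0.5138 -0.2778  0.032 ]
0.20237336263304542 -16.56942949930577
```

```bash
cat >> h.py <<'E'
cage=np.load("cage.npy")
Rz=R.from_euler("z",cage[2]).as_matrix()
def c2w(P): return Rz@np.array(P,float)+np.array([cage[0],cage[1],0])
def w2c(P): return Rz.T@(np.array(P)-np.array([cage[0],cage[1],0]))
def push_pose(x,y,z,lean=40,back=0.,L=.022):
    "corner of fingertips at cage x,y,z; returns world TCP, rot"
    s,c=np.sin(np.radians(lean)),np.cos(np.radians(lean))
    ax=np.array([s,0,-c]); fw=np.array([c,0,s]); ay=np.array([0,-1,0]); az=np.cross(ax,ay)
    P=np.array([x,y,z])-.011*fw-(L+back)*ax
    return c2w(P),Rz@np.c_[ax,ay,az]
E
python3 - <<'E'
from h import *
P,Q=push_pose(-.285,.005,.017,back=.12); print(P,toolmove(P,Q))
print(push_pose(-.285,.005,.017)[0],push_pose(.02,0,.032)[0])
E
```

```text
[ 0.53968898 -0.21449662  0.11870765] (array([ 13.41, -18.24, -46.92]), array([-13.83,   6.88,  -5.02]))
[ 0.54417367 -0.13749259  0.02678231] [0.56689829 0.16670075 0.04178231]
```

{"api": "step_arm", "payload": {"moves": [{"x": 0,"y": -1.5,"z": -4,"rx": -1.15,"ry": 0.57,"rz": -0.42,"gripper": 0.3},{"x": 0,"y": -3,"z": -8,"rx": -2.3,"ry": 1.15,"rz": -0.84,"gripper": 0.3},{"x": 0,"y": -4.5,"z": -12,"rx": -3.45,"ry": 1.72,"rz": -1.25,"gripper": 0.3},{"x": 0,"y": -6,"z": -16,"rx": -4.6,"ry": 2.3,"rz": -1.67,"gripper": 0.3},{"x": 0,"y": -7.5,"z": -20,"rx": -5.75,"ry": 2.87,"rz": -2.1,"gripper": 0.3},{"x": 0,"y": -9,"z": -24,"rx": -6.9,"ry": 3.44,"rz": -2.5,"gripper": 0.3},{"x": 0,"y": -10.5,"z": -28,"rx": -8.05,"ry": 4,"rz": -2.9,"gripper": 0.3},{"x": 0,"y": -12.2,"z": -31.5,"rx": -9.2,"ry": 4.6,"rz": -3.35,"gripper": 0.3}], "newtons": 30}}

```text
t: 0.9
position: [0.4068, -0.3103, 0.2525]
ee_rot: [1.958, 1.286, -1.278]
ft_force: [-0.1, -0.9, -0.3]
grip_width: 0.06
```

```bash
python3 - <<'E'
from h import *
s=ctrl.sense(); print(s["t"],s["position"],s["joint_positions"].round(2),s["grip_width"])
P,Q=push_pose(-.285,.005,.017,back=.12); print(P,toolmove(P,Q))
E
```

```text
0.9 [ 0.40676401 -0.31025247  0.25249388] [-0.92  0.18  1.32  0.41  1.92 -0.33] 0.06000946247784037
[ 0.53968898 -0.21449662  0.11870765] (array([17.83,  8.83, -7.18]), array([-4.58,  2.26, -1.66]))
```

{"api": "step_arm", "payload": {"moves": [{"x": 3,"y": 1.5,"z": -1.2,"rx": -0.9,"ry": 0.45,"rz": -0.33},{"x": 6,"y": 3,"z": -2.4,"rx": -1.8,"ry": 0.9,"rz": -0.66},{"x": 9,"y": 4.5,"z": -3.6,"rx": -2.7,"ry": 1.35,"rz": -1},{"x": 12,"y": 6,"z": -4.8,"rx": -3.6,"ry": 1.8,"rz": -1.3},{"x": 15,"y": 7.5,"z": -6,"rx": -4.58,"ry": 2.26,"rz": -1.66},{"x": 17.8,"y": 8.8,"z": -7.2,"rx": -4.58,"ry": 2.26,"rz": -1.66},{"x": 17.8,"y": 8.8,"z": -7.2,"rx": -4.58,"ry": 2.26,"rz": -1.66}]}}

```text
$.moves[0]: bad value
```

```bash
python3 - <<'E'
from h import *
s=ctrl.sense(); print(s["t"],s["position"],s["joint_positions"].round(2))
P,Q=push_pose(-.285,.005,.017); print(P,toolmove(P,Q))
M=model("wrist",s); im=viewer.camera("wrist"); cv2.imwrite("pics/w1.png",im)
E
```

```text
0.9 [ 0.40676401 -0.31025247  0.25249388] [-0.92  0.18  1.32  0.41  1.92 -0.33]
[ 0.54417367 -0.13749259  0.02678231] (array([29.48,  6.69, -9.12]), array([-4.58,  2.26, -1.66]))
```

View pics/w1.png

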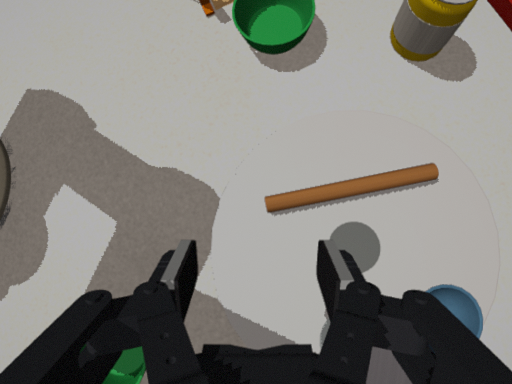

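The move was refused because every row needs a gripper value. The wrist view shows the perch from (265,203) to (437,173) and the bowl at (275,15), where I expected them. I'll send the move again.

{"api": "step_arm", "payload": {"moves": [{"x": 3,"y": 1.5,"z": -1.2,"rx": -0.9,"ry": 0.45,"rz": -0.33,"gripper": 0.3},{"x": 6,"y": 3,"z": -2.4,"rx": -1.8,"ry": 0.9,"rz": -0.66,"gripper": 0.3},{"x": 9,"y": 4.5,"z": -3.6,"rx": -2.7,"ry": 1.35,"rz": -1,"gripper": 0.3},{"x": 12,"y": 6,"z": -4.8,"rx": -3.6,"ry": 1.8,"rz": -1.3,"gripper": 0.3},{"x": 15,"y": 7.5,"z": -6,"rx": -4.58,"ry": 2.26,"rz": -1.66,"gripper": 0.3},{"x": 17.8,"y": 8.8,"z": -7.2,"rx": -4.58,"ry": 2.26,"rz": -1.66,"gripper": 0.3},{"x": 17.8,"y": 8.8,"z": -7.2,"rx": -4.58,"ry": 2.26,"rz": -1.66,"gripper": 0.3}]}}

```text
t: 1.65
position: [0.5419, -0.2064, 0.1148]
ee_rot: [1.754, 1.677, -0.811]
ft_force: [0.0, 0.6, -0.4]
grip_width: 0.0598
```

```bash
python3 - <<'E'
from h import *
s=ctrl.sense(); print(s["t"],s["position"],s["joint_positions"].round(2))
P,Q=push_pose(-.285,.005,.017); print(P,toolmove(P,Q))
print(np.array(viewer.camera_model("wrist")["hand_eye"]).round(3))
M=model("wrist",s); im=viewer.camera("wrist"); cv2.imwrite("pics/w2.png",im)
E
```

```text
1.65 [ 0.5418719  -0.2064004   0.11477411] [-0.67  0.55  1.21  0.57  1.81 -0.61]
[ 0.54417367 -0.13749259  0.02678231] (array([11.17, -0.06,  0.49]), array([ 0.08, -0.12,  0.12]))
[[-0.001 -0.307  0.952 -0.12 ]
 [ 1.    -0.001  0.001  0.   ]
 [ 0.     0.952  0.307 -0.078]
 [ 0.     0.     0.     1.   ]]
```

View pics/w2.png

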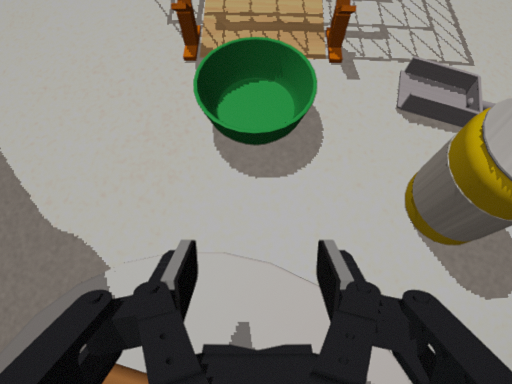

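The view shows the bowl at (256,90), in line between the posts, and the wrist camera sits on the forward side of the tool. To stay clear of the door I'll narrow the jaws to 40 mm and lean further back near the end. Next I descend behind the bowl.

{"api": "step_arm", "payload": {"moves": [{"x": 3,"y": 0,"z": 0.5,"rx": 0,"ry": 0,"rz": 0,"gripper": 0.53},{"x": 6,"y": 0,"z": 0.5,"rx": 0,"ry": 0,"rz": 0,"gripper": 0.53},{"x": 8.5,"y": 0,"z": 0.5,"rx": 0.1,"ry": -0.1,"rz": 0.1,"gripper": 0.53},{"x": 10.5,"y": 0,"z": 0.5,"rx": 0.1,"ry": -0.1,"rz": 0.1,"gripper": 0.53},{"x": 11.2,"y": 0,"z": 0.5,"rx": 0.1,"ry": -0.1,"rz": 0.1,"gripper": 0.53},{"x": 11.2,"y": 0,"z": 0.5,"rx": 0.1,"ry": -0.1,"rz": 0.1,"gripper": 0.53}]}}

```text
t: 2.3
position: [0.5443, -0.1394, 0.0289]
ee_rot: [1.76, 1.658, -0.822]
ft_force: [0.2, -0.2, 0.4]
grip_width: 0.0404
```

```bash
python3 - <<'E'
from h import *
s=ctrl.sense(); print(s["t"],w2c(s["position"]),s["joint_positions"].round(2),s["grip_width"],s["ft_force"])
P,Q=push_pose(-.27,.005,.017);print(toolmove(P,Q,s))
for x,z,l in((-.20,.017,40),(-.13,.021,40),(-.06,.032,43),(-.02,.034,46),(.008,.034,48)):
  P,Q=push_pose(x,.002,z,l); print(x,toolmove(P,Q,s))
M=model("wrist",s); im=viewer.camera("wrist"); cv2.imwrite("pics/w3.png",im)
E
```

```text
2.3 [-0.3094974   0.00471281  0.02885777] [-0.58  0.57  1.37  0.59  1.59 -0.63] 0.040373339651766336 [ 0.17004752 -0.21872324  0.39892428]
(array([ 1.25, -0.03, -1.16]), array([-0.02,  0.01, -0.01]))
-0.2 (array([ 5.74,  0.26, -6.53]), array([-0.02,  0.01, -0.01]))
-0.13 (array([  9.93,   0.24, -12.15]), array([-0.02,  0.01, -0.01]))
-0.06 (array([ 13.65,   0.23, -18.11]), array([-0.02,  0.61, -0.01]))
-0.02 (array([ 16.13,   0.23, -21.19]), array([-0.02,  1.21, -0.01]))
0.008 (array([ 17.98,   0.22, -23.27]), array([-0.02,  1.61, -0.01]))
```

View pics/w3.png

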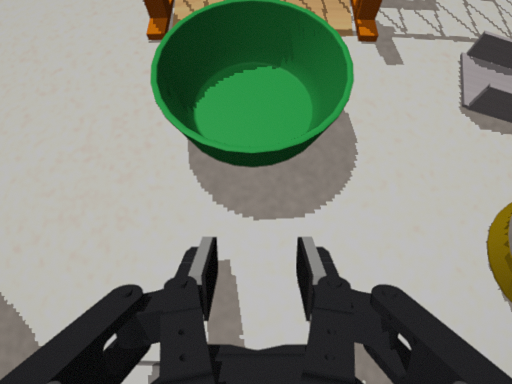

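The fingers at (205,260) and (305,260) are centred behind the bowl at about (252,80). Starting the push.

{"api": "step_arm", "payload": {"moves": [{"x": 1.0,"y": 0,"z": -0.9,"rx": 0,"ry": 0,"rz": 0,"gripper": 0.53},{"x": 1.7,"y": 0,"z": -1.7,"rx": 0,"ry": 0,"rz": 0,"gripper": 0.53},{"x": 2.4,"y": 0.1,"z": -2.5,"rx": 0,"ry": 0,"rz": 0,"gripper": 0.53},{"x": 3.1,"y": 0.1,"z": -3.3,"rx": 0,"ry": 0,"rz": 0,"gripper": 0.53},{"x": 3.8,"y": 0.2,"z": -4.1,"rx": 0,"ry": 0,"rz": 0,"gripper": 0.53},{"x": 4.5,"y": 0.2,"z": -5.0,"rx": 0,"ry": 0,"rz": 0,"gripper": 0.53},{"x": 5.1,"y": 0.2,"z": -5.8,"rx": 0,"ry": 0,"rz": 0,"gripper": 0.53},{"x": 5.7,"y": 0.2,"z": -6.5,"rx": 0,"ry": 0,"rz": 0,"gripper": 0.53}]}}

```text
t: 3.15
position: [0.552, -0.053, 0.0275]
ee_rot: [1.76, 1.656, -0.821]
ft_force: [0.4, -2.2, -0.3]
grip_width: 0.0404
```

```bash
cat > st.py <<'E'
from h import *
s=ctrl.sense(); print(s["t"],w2c(s["position"]),s["joint_positions"].round(2),s["ft_force"],s["wrist_torque"])
for x,z,l in((-.13,.021,40),(-.09,.028,41),(-.06,.032,43),(-.02,.034,46),(.008,.034,48)):
  P,Q=push_pose(x,.000,z,l); print(x,toolmove(P,Q,s))
im=viewer.camera("top"); cv2.imwrite("pics/last_top.png",im)
m=cv2.inRange(cv2.cvtColor(im,cv2.COLOR_BGR2HSV),(50,100,30),(75,255,255)); m[240:]=0
cs=[c for c in cv2.findContours(m,cv2.RETR_EXTERNAL,cv2.CHAIN_APPROX_NONE)[0] if cv2.contourArea(c)>30]
if cs: 
  c=np.concatenate(cs);o,r=cv2.minEnclosingCircle(c)
  print("bowl px",o,r,"cage",w2c(pix2w(model("top"),[o],.05)[0]))
E
python3 st.py
```

```text
3.15 [-0.22273727  0.00206652  0.02751886] [-0.45  0.5   1.48  0.64  1.49 -0.54] [ 0.37231169 -2.1914505  -0.31106171] [-0.59428531 -0.00396151  0.01123206]
-0.13 (array([ 4.25,  0.19, -5.59]), array([-0.01,  0.02, -0.02]))
-0.09 (array([ 6.3 ,  0.19, -9.07]), array([-0.01,  0.22, -0.02]))
-0.06 (array([  7.96,   0.18, -11.55]), array([-0.01,  0.62, -0.02]))
-0.02 (array([ 10.44,   0.17, -14.64]), array([-0.01,  1.22, -0.02]))
0.008 (array([ 12.29,   0.17, -16.71]), array([-0.01,  1.62, -0.02]))
bowl px (206.44578552246094, 163.5060272216797) 18.61533546447754 cage [-0.16032697  0.00281047  0.05      ]
```

{"api": "step_arm", "payload": {"moves": [{"x": 0.7,"y": 0.1,"z": -0.8,"rx": 0,"ry": 0,"rz": 0,"gripper": 0.53},{"x": 1.4,"y": 0.1,"z": -1.7,"rx": 0,"ry": 0,"rz": 0,"gripper": 0.53},{"x": 2.1,"y": 0.2,"z": -2.6,"rx": 0,"ry": 0,"rz": 0,"gripper": 0.53},{"x": 2.8,"y": 0.2,"z": -3.6,"rx": 0,"ry": 0,"rz": 0,"gripper": 0.53},{"x": 3.5,"y": 0.2,"z": -4.6,"rx": 0,"ry": 0,"rz": 0,"gripper": 0.53},{"x": 4.2,"y": 0.2,"z": -5.6,"rx": 0,"ry": 0,"rz": 0,"gripper": 0.53},{"x": 4.8,"y": 0.2,"z": -6.6,"rx": 0,"ry": 0,"rz": 0,"gripper": 0.53},{"x": 5.4,"y": 0.2,"z": -7.6,"rx": 0,"ry": 0.1,"rz": 0,"gripper": 0.53}]}}

```text
t: 4.0
position: [0.5595, 0.042, 0.0353]
ee_rot: [1.765, 1.664, -0.813]
ft_force: [-0.3, -1.2, -0.7]
grip_width: 0.0401
```

```bash
python3 st.py
```

```text
4.0 [-0.12749632  0.00012864  0.03529068] [-0.29  0.44  1.54  0.7   1.4  -0.44] [-0.33354614 -1.22241003 -0.66919713] [-0.5319392  -0.0086366  -0.01961486]
-0.13 (array([-1.29,  0.01,  2.2 ]), array([ 0.  , -0.1 , -0.01]))
-0.09 (array([ 0.8 ,  0.01, -1.26]), array([ 0.  ,  0.1 , -0.01]))
-0.06 (array([ 2.48,  0.01, -3.72]), array([ 0.  ,  0.5 , -0.01]))
-0.02 (array([ 4.99,  0.01, -6.79]), array([ 0.  ,  1.1 , -0.01]))
0.008 (array([ 6.86,  0.01, -8.84]), array([ 0.  ,  1.5 , -0.01]))
bowl px (174.09910583496094, 160.86260986328125) 18.549680709838867 cage [-0.06460175 -0.00136329  0.05      ]
```

{"api": "step_arm", "payload": {"moves": [{"x": 0.6,"y": 0,"z": -0.9,"rx": 0,"ry": 0.1,"rz": 0,"gripper": 0.53},{"x": 1.2,"y": 0,"z": -1.8,"rx": 0,"ry": 0.2,"rz": 0,"gripper": 0.53},{"x": 1.8,"y": 0,"z": -2.7,"rx": 0,"ry": 0.35,"rz": 0,"gripper": 0.53},{"x": 2.5,"y": 0,"z": -3.7,"rx": 0,"ry": 0.5,"rz": 0,"gripper": 0.53},{"x": 3.1,"y": 0,"z": -4.5,"rx": 0,"ry": 0.65,"rz": 0,"gripper": 0.53},{"x": 3.7,"y": 0,"z": -5.2,"rx": 0,"ry": 0.8,"rz": 0,"gripper": 0.53},{"x": 4.3,"y": 0,"z": -6,"rx": 0,"ry": 0.95,"rz": 0,"gripper": 0.53},{"x": 5.0,"y": 0,"z": -6.8,"rx": 0,"ry": 1.1,"rz": 0,"gripper": 0.53}]}}

```text
t: 4.85
position: [0.5642, 0.1281, 0.0416]
ee_rot: [1.831, 1.728, -0.737]
ft_force: [-0.2, -0.8, -0.5]
grip_width: 0.0402
```

```bash
python3 st.py
```

```text
4.85 [-0.04121968  0.00041969  0.04161897] [-0.17  0.44  1.57  0.82  1.35 -0.39] [-0.20160186 -0.80915284 -0.49934279] [-0.50177542  0.05240502 -0.00410137]
-0.13 (array([-7.28,  0.04,  8.5 ]), array([ 0.01, -1.23,  0.  ]))
-0.09 (array([-4.86,  0.04,  5.26]), array([ 0.01, -1.03,  0.  ]))
-0.06 (array([-2.94,  0.04,  2.97]), array([ 0.01, -0.63,  0.  ]))
-0.02 (array([-0.14,  0.04,  0.17]), array([ 0.01, -0.03,  0.  ]))
0.008 (array([ 1.91,  0.04, -1.69]), array([0.01, 0.37, 0.  ]))
bowl px (143.19065856933594, 159.48468017578125) 17.924869537353516 cage [ 0.02786473 -0.00205848  0.05      ]
```

{"api": "step_arm", "payload": {"moves": [{"x": 0.5,"y": 0,"z": -0.45,"rx": 0,"ry": 0.1,"rz": 0,"gripper": 0.53},{"x": 1.0,"y": 0,"z": -0.9,"rx": 0,"ry": 0.2,"rz": 0,"gripper": 0.53},{"x": 1.5,"y": 0,"z": -1.3,"rx": 0,"ry": 0.3,"rz": 0,"gripper": 0.53},{"x": 1.9,"y": 0,"z": -1.7,"rx": 0,"ry": 0.4,"rz": 0,"gripper": 0.53},{"x": 2.1,"y": 0,"z": -1.9,"rx": 0,"ry": 0.4,"rz": 0,"gripper": 0.53},{"x": 2.1,"y": 0,"z": -1.9,"rx": 0,"ry": 0.4,"rz": 0,"gripper": 0.53}]}}

```text
t: 5.5
position: [0.5654, 0.158, 0.0405]
ee_rot: [1.853, 1.752, -0.708]
ft_force: [-0.9, -0.5, 0.0]
grip_width: 0.0404
```

```bash
python3 st.py; python3 - <<'E'
from h import *
s=viewer.camera("scene"); w=viewer.camera("wrist")
A=cv2.resize(s[70:250,260:500],(600,450)); B=cv2.resize(w,(600,450))[:, :]
cv2.imwrite("pics/c2.png",np.hstack([cv2.resize(A,(400,300)),cv2.resize(B,(400,300))]))
E
```

```text
5.5 [-0.01130143  0.00100806  0.04051532] [-0.13  0.45  1.57  0.87  1.33 -0.39] [-0.93908005 -0.45026638  0.0382057 ] [-0.48397669 -0.02206212 -0.04879921]
-0.13 (array([-9.88,  0.07, 10.14]), array([ 0.01, -1.64,  0.02]))
-0.09 (array([-7.35,  0.08,  6.99]), array([ 0.01, -1.44,  0.02]))
-0.06 (array([-5.35,  0.09,  4.78]), array([ 0.01, -1.04,  0.02]))
-0.02 (array([-2.46,  0.09,  2.08]), array([ 0.01, -0.44,  0.02]))
0.008 (array([-0.33,  0.1 ,  0.29]), array([ 0.01, -0.04,  0.02]))
bowl px (133.86410522460938, 159.2841339111328) 17.806541442871094 cage [ 0.05600323 -0.00164483  0.05      ]
```

View pics/c2.png

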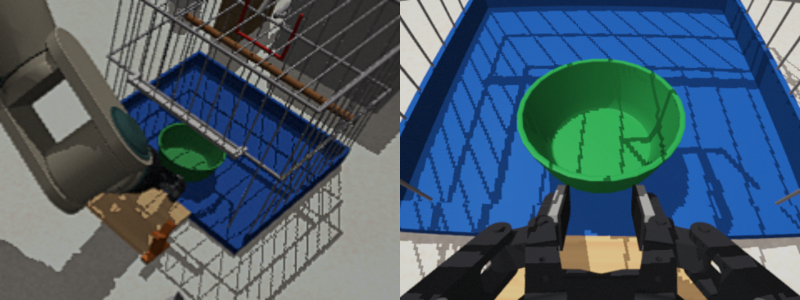

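The bowl looks level on the tray floor behind the lip (left panel (192,150), right panel (602,122)), at cage x of about 0.056. I'll push 8 mm more for margin, then back out along the tool axis.

{"api": "step_arm", "payload": {"moves": [{"x": 0.3,"y": 0,"z": -0.3,"rx": 0,"ry": 0,"rz": 0,"gripper": 0.53},{"x": 0.6,"y": 0,"z": -0.5,"rx": 0,"ry": 0,"rz": 0,"gripper": 0.53},{"x": 0.6,"y": 0,"z": -0.5,"rx": 0,"ry": 0,"rz": 0,"gripper": 0.53},{"x": -1,"y": 0,"z": 0.2,"rx": 0,"ry": 0,"rz": 0,"gripper": 0.53},{"x": -4,"y": 0,"z": 0.5,"rx": 0,"ry": 0,"rz": 0,"gripper": 0.53},{"x": -8,"y": 0,"z": 0.5,"rx": 0,"ry": 0,"rz": 0,"gripper": 0.53},{"x": -12,"y": 0,"z": 0.5,"rx": 0,"ry": 0,"rz": 0,"gripper": 0.53},{"x": -16,"y": 0,"z": 0.5,"rx": 0,"ry": 0,"rz": 0,"gripper": 0.53}]}}

```text
t: 6.45
position: [0.5582, 0.033, 0.1452]
ee_rot: [1.854, 1.751, -0.708]
ft_force: [1.6, 0.4, -0.7]
grip_width: 0.0404
```

```bash
python3 st.py; python3 - <<'E'
from h import *
# perch refine: scene image now
for n in("top","scene"):
    im=viewer.camera(n); cv2.imwrite(f"pics/{n}2.png",im)
# target above the perch: tool down, tool y perpendicular to the perch
a=np.radians(-16.5); d=np.array([np.cos(a),np.sin(a),0])
s=ctrl.sense(); print(s["position"])
for sg in(1,-1):
    y=sg*np.array([-d[1],d[0],0]); x=np.array([0,0,-1.]); Q=np.c_[x,y,np.cross(x,y)]
    print(sg,toolmove([.517,-.28,.20],Q,s))
E
```

```text
6.45 [-0.13658417  0.00094041  0.14516632] [-0.35  0.33  1.49  0.8   1.62 -0.38] [ 1.61122353  0.44204511 -0.73221936] [-0.37958174 -0.01085013 -0.05590061]
-0.13 (array([6.43, 0.09, 9.59]), array([ 0.01, -1.64,  0.01]))
-0.09 (array([8.96, 0.1 , 6.44]), array([ 0.01, -1.44,  0.01]))
-0.06 (array([10.96,  0.1 ,  4.23]), array([ 0.01, -1.04,  0.01]))
-0.02 (array([13.86,  0.1 ,  1.53]), array([ 0.01, -0.44,  0.01]))
0.008 (array([15.98,  0.1 , -0.26]), array([ 0.01, -0.04,  0.01]))
bowl px (134.0, 159.0) 17.46434783935547 cage [ 0.05566477 -0.00251133  0.05      ]
[0.55964023 0.03245281 0.14598626]
1 (array([-27.03,  -2.36,  16.96]), array([-14.4 ,  -8.07,  -6.48]))
-1 (array([-27.03,  -2.36,  16.96]), array([19.27, -6.87,  8.56]))
```

The bowl stays at cage x of about 0.056, past 0.042, with the arm clear. Now to hover over the perch, with the jaws across it.

{"api": "step_arm", "payload": {"moves": [{"x": -2.5,"y": -0.2,"z": 1.5,"rx": -1.3,"ry": -0.73,"rz": -0.59,"gripper": 0.3},{"x": -5,"y": -0.4,"z": 3.1,"rx": -2.6,"ry": -1.47,"rz": -1.18,"gripper": 0.3},{"x": -7.4,"y": -0.6,"z": 4.6,"rx": -3.9,"ry": -2.2,"rz": -1.77,"gripper": 0.3},{"x": -9.8,"y": -0.9,"z": 6.2,"rx": -5.2,"ry": -2.93,"rz": -2.36,"gripper": 0.3},{"x": -12.3,"y": -1.1,"z": 7.7,"rx": -6.5,"ry": -3.67,"rz": -2.95,"gripper": 0.3},{"x": -14.7,"y": -1.3,"z": 9.2,"rx": -7.85,"ry": -4.4,"rz": -3.53,"gripper": 0.3},{"x": -17.2,"y": -1.5,"z": 10.8,"rx": -9.2,"ry": -5.14,"rz": -4.1,"gripper": 0.3},{"x": -19.7,"y": -1.7,"z": 12.3,"rx": -10.5,"ry": -5.87,"rz": -4.7,"gripper": 0.3}]}}

```text
t: 7.4
position: [0.5283, -0.1955, 0.1848]
ee_rot: [0.643, 1.678, -0.353]
ft_force: [-0.1, -1.0, 0.1]
grip_width: 0.0598
```

```bash
cat > pt.py <<'E'
from h import *
import sys
a=np.radians(float(sys.argv[1])); d=np.array([np.cos(a),np.sin(a),0])
y=np.array([-d[1],d[0],0]); x=np.array([0,0,-1.]); Q=np.c_[x,y,np.cross(x,y)]
s=ctrl.sense(); print(s["t"],s["position"],s["joint_positions"].round(2))
print(toolmove([float(v) for v in sys.argv[2:5]],Q,s))
E
python3 pt.py -16.5 .517 -.28 .18
```

```text
7.4 [ 0.52827605 -0.19552659  0.18484005] [-0.49  0.32  1.25  0.15  1.77 -1.42]
(array([-1.26, -7.47,  3.94]), array([-3.84, -2.19, -1.75]))
```

{"api": "step_arm", "payload": {"moves": [{"x": -0.4,"y": -2.3,"z": 1.2,"rx": -1.15,"ry": -0.65,"rz": -0.52,"gripper": 0.3},{"x": -0.8,"y": -4.6,"z": 2.4,"rx": -2.3,"ry": -1.3,"rz": -1.05,"gripper": 0.3},{"x": -1.3,"y": -7.5,"z": 3.9,"rx": -3.84,"ry": -2.19,"rz": -1.75,"gripper": 0.3},{"x": -1.3,"y": -7.5,"z": 3.9,"rx": -3.84,"ry": -2.19,"rz": -1.75,"gripper": 0.3},{"x": -1.3,"y": -7.5,"z": 3.9,"rx": -3.84,"ry": -2.19,"rz": -1.75,"gripper": 0.3}]}}

```text
t: 7.9
position: [0.516, -0.2794, 0.1796]
ee_rot: [0.228, 1.56, -0.225]
ft_force: [0.1, -0.9, -0.0]
grip_width: 0.06
```

```bash
python3 pt.py -16.5 .517 -.28 .12; python3 - <<'E'
from h import *
s=ctrl.sense(); M=model("wrist",s); im=viewer.camera("wrist"); cv2.imwrite("pics/w5.png",im)
h=cv2.cvtColor(im,cv2.COLOR_BGR2HSV)
c=max(cv2.findContours(cv2.inRange(h,(3,90,30),(16,255,255)),cv2.RETR_EXTERNAL,cv2.CHAIN_APPROX_NONE)[0],key=cv2.contourArea)
r=cv2.minAreaRect(c); b=cv2.boxPoints(r); print(r); e=pix2w(M,b,.034); print(e.round(4),e.mean(0))
i=max([(0,1),(1,2)],key=lambda ij:np.linalg.norm(e[ij[0]]-e[ij[1]])); d=e[i[1]]-e[i[0]]; print(np.linalg.norm(d),np.degrees(np.arctan2(d[1],d[0])))
E
```

```text
7.9 [ 0.51601201 -0.27938952  0.17958519] [-0.56  0.26  1.32  0.    1.57 -1.84]
(array([ 5.96, -0.04,  0.12]), array([-0.01, -0.02, -0.02]))
((254.5, 176.0), (218.0, 23.0), 90.0)
[[ 0.4206 -0.2623  0.034 ]
 [ 0.4259 -0.2446  0.034 ]
 [ 0.6211 -0.301   0.034 ]
 [ 0.6146 -0.323   0.034 ]] [ 0.52054197 -0.2827254   0.034     ]
0.20324695961490813 -16.09872977866917
```

View pics/w5.png

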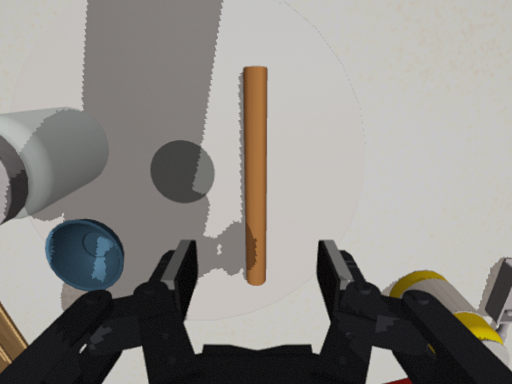

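The perch lies vertical at column 255, centred between the fingers (midpoint about 257), from row 66 to row 285. Its centre agrees with the earlier fix to 4 mm, so I descend and grasp.

{"api": "step_arm", "payload": {"moves": [{"x": 4,"y": 0,"z": 0.2,"rx": 0,"ry": 0,"rz": 0,"gripper": 0.3},{"x": 8,"y": 0,"z": 0.2,"rx": 0,"ry": 0,"rz": 0,"gripper": 0.3},{"x": 11,"y": 0,"z": 0.2,"rx": 0,"ry": 0,"rz": 0,"gripper": 0.3},{"x": 12.7,"y": 0,"z": 0.2,"rx": 0,"ry": 0,"rz": 0,"gripper": 0.3},{"x": 13.2,"y": 0,"z": 0.2,"rx": 0,"ry": 0,"rz": 0,"gripper": 0.3},{"x": 13.2,"y": 0,"z": 0.2,"rx": 0,"ry": 0,"rz": 0,"gripper": 0.3}], "newtons": 40}}

```text
t: 8.55
position: [0.5181, -0.2787, 0.0472]
ee_rot: [0.229, 1.562, -0.224]
ft_force: [0.4, 0.4, 1.0]
grip_width: 0.0597
```

{"api": "step_arm", "payload": {"moves": [{"x": 0,"y": 0,"z": 0,"rx": 0,"ry": 0,"rz": 0,"gripper": 0.6},{"x": 0,"y": 0,"z": 0,"rx": 0,"ry": 0,"rz": 0,"gripper": 0.9},{"x": 0,"y": 0,"z": 0,"rx": 0,"ry": 0,"rz": 0,"gripper": 0.9},{"x": 0,"y": 0,"z": 0,"rx": 0,"ry": 0,"rz": 0,"gripper": 0.9},{"x": 0,"y": 0,"z": 0,"rx": 0,"ry": 0,"rz": 0,"gripper": 0.9}], "newtons": 40}}

```text
t: 9.05
position: [0.5188, -0.279, 0.0485]
ee_rot: [0.229, 1.56, -0.225]
ft_force: [-0.1, 0.5, 5.3]
grip_width: 0.0183
```

{"api": "step_arm", "payload": {"moves": [{"x": -1.5,"y": 0,"z": 0,"rx": 0,"ry": 0,"rz": 0,"gripper": 0.9},{"x": -4,"y": 0,"z": 0,"rx": 0,"ry": 0,"rz": 0,"gripper": 0.9},{"x": -8,"y": 0,"z": 0,"rx": 0,"ry": 0,"rz": 0,"gripper": 0.9},{"x": -12,"y": 0,"z": 0,"rx": 0,"ry": 0,"rz": 0,"gripper": 0.9},{"x": -13,"y": 0,"z": 0,"rx": 0,"ry": 0,"rz": 0,"gripper": 0.9},{"x": -13,"y": 0,"z": 0,"rx": 0,"ry": 0,"rz": 0,"gripper": 0.9}]}}

```text
t: 9.65
position: [0.5196, -0.2798, 0.1815]
ee_rot: [0.227, 1.555, -0.226]
ft_force: [0.0, -0.1, -0.5]
grip_width: 0.0184
```

```bash
python3 pt.py -3.33 .5607 .0595 .17;  python3 - <<'E'
from h import *
s=ctrl.sense(); im=viewer.camera("wrist"); cv2.imwrite("pics/w6.png",im); M=model("wrist",s)
print(s["grip_width"],s["ft_force"])
h=cv2.cvtColor(im,cv2.COLOR_BGR2HSV)
c=max(cv2.findContours(cv2.inRange(h,(3,90,30),(16,255,255)),cv2.RETR_EXTERNAL,cv2.CHAIN_APPROX_NONE)[0],key=cv2.contourArea)
print(cv2.boundingRect(c), "expected centre/end px", w2pix(M,[s["position"]+R.from_rotvec(s["ee_rot"]).apply(v) for v in([.0165,0,0],[.0165,0,.1],[.0165,0,-.1])]).round(1).tolist())
E
```

```text
9.65 [ 0.51957064 -0.27978345  0.18146702] [-0.56  0.26  1.31  0.    1.57 -1.84]
(array([ 1.16, 33.69, -5.72]), array([-2.64,  0.04, -0.01]))
0.01843143345236312 [ 0.01205745 -0.09468799 -0.46727823]
(233, 34, 47, 317) expected centre/end px [[257.2, 255.9], [257.3, 397.8], [257.1, 34.6]]
```

View pics/w6.png

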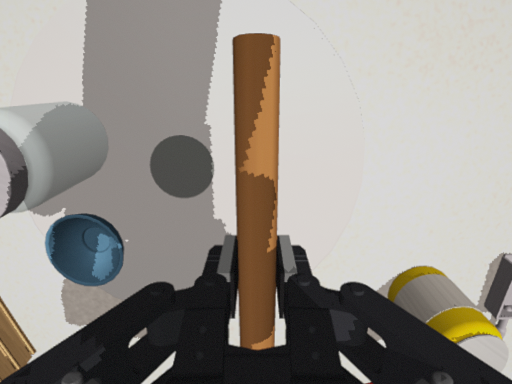

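The perch is held straight at columns 233-280, with its far end at row 34 where a centred, level rod should be. Carrying it to above the notches.

{"api": "step_arm", "payload": {"moves": [{"x": 0.2,"y": 4.2,"z": -0.7,"rx": -0.33,"ry": 0,"rz": 0,"gripper": 0.9},{"x": 0.3,"y": 8.4,"z": -1.4,"rx": -0.66,"ry": 0,"rz": 0,"gripper": 0.9},{"x": 0.4,"y": 12.6,"z": -2.1,"rx": -1,"ry": 0,"rz": 0,"gripper": 0.9},{"x": 0.5,"y": 16.8,"z": -2.8,"rx": -1.3,"ry": 0,"rz": 0,"gripper": 0.9},{"x": 0.7,"y": 21,"z": -3.5,"rx": -1.65,"ry": 0,"rz": 0,"gripper": 0.9},{"x": 0.8,"y": 25.2,"z": -4.2,"rx": -2,"ry": 0,"rz": 0,"gripper": 0.9},{"x": 1,"y": 29.4,"z": -4.9,"rx": -2.3,"ry": 0,"rz": 0,"gripper": 0.9},{"x": 1.1,"y": 32,"z": -5.4,"rx": -2.6,"ry": 0,"rz": 0,"gripper": 0.9}]}}

```text
t: 10.5
position: [0.557, 0.0456, 0.1657]
ee_rot: [0.048, 1.575, -0.044]
ft_force: [0.6, 0.3, -0.2]
grip_width: 0.0181
```

{"api": "step_arm", "payload": {"moves": [{"x": 0,"y": 1,"z": 0,"rx": 0,"ry": 0,"rz": 0,"gripper": 0.9},{"x": 0,"y": 1,"z": 0,"rx": 0,"ry": 0,"rz": 0,"gripper": 0.9},{"x": 0,"y": 1,"z": 0,"rx": 0,"ry": 0,"rz": 0,"gripper": 0.9}]}}

```text
t: 10.8
position: [0.5572, 0.0546, 0.1647]
ee_rot: [0.049, 1.577, -0.046]
ft_force: [0.1, -0.7, -1.0]
grip_width: 0.0183
```

```bash
python3 pt.py -3.33 .5607 .0595 .12;  python3 - <<'E'
from h import *
s=ctrl.sense(); w=viewer.camera("wrist"); M=model("wrist",s); c=viewer.camera("scene"); Ms=model("scene")
# predicted notch points: lowest points of V at z .048 and centre of posts tops
pts=[c2w(p) for p in((-.11,-.08,.048),(-.11,.08,.048),(-.127,-.087,.065),(-.093,-.087,.065),(-.127,.087,.065),(-.093,.087,.065))]
W=cv2.resize(w,None,fx=1,fy=1); 
for im,m in((w,M),(c,Ms)):
    for u,v in w2pix(m,pts): cv2.circle(im,(int(round(u)),int(round(v))),1,(255,255,0),-1); 
cr=c[140:236,280:408]
A=cv2.resize(w,(400,300)); 
out=np.vstack([np.hstack([A,cv2.resize(cr,(400,300),interpolation=cv2.INTER_NEAREST)])])
cv2.imwrite("pics/w7.png",out)
E
```

```text
10.8 [0.55715949 0.0545811  0.16466652] [ 0.03  0.2   1.42  0.    1.53 -1.48]
(array([4.47, 0.51, 0.35]), array([-0.02, -0.08, -0.02]))
```

View pics/w7.png

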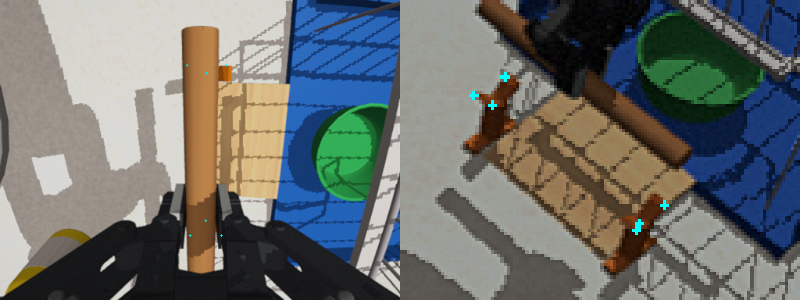

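The perch hovers over the posts, but the visible prong at (225,73) on the left and the scene overlay suggest the posts sit a few mm deeper than my fit. I'll do one enlarged overlay on the clean first pictures.

```bash
python3 - <<'E'
from h import *
def panel(im,M,u0,v0,w,h,f,dx=0):
    A=cv2.resize(im[v0:v0+h,u0:u0+w],None,fx=f,fy=f,interpolation=cv2.INTER_CUBIC)
    A=cv2.convertScaleAbs(A,alpha=1.5)
    for y in(-.087,-.073,.073,.087):
        q=w2pix(M,[c2w((x+dx,y,z)) for x,z in((-.127,.065),(-.11,.048),(-.093,.065))])
        q=((q+.5-[u0,v0])*f-.5).round().astype(int)
        cv2.polylines(A,[q.reshape(-1,1,2)],False,(255,255,0),1)
    return A
t=cv2.imread("pics/top.png"); s=cv2.imread("pics/scene.png"); Mt,Ms=model("top"),model("scene")
a=panel(s,Ms,300,158,36,28,11); b=panel(s,Ms,338,196,36,28,11)
c=panel(t,Mt,174,122,36,26,11); d=panel(t,Mt,170,176,36,26,11)
cv2.imwrite("pics/ov.png",np.vstack([np.hstack([a,b]),np.hstack([c,d])])[:600])
E
```

```text
(no output)
```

View pics/ov.png

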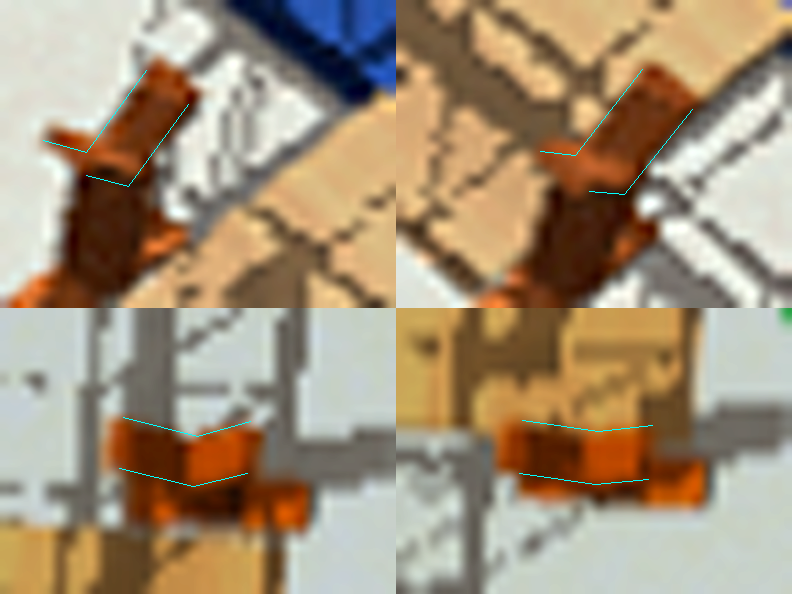

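The overlay matches: all four predicted V outlines lie on the notch edges within about one native pixel (about 2 mm), so the notch estimate stands. Lowering slowly.

{"api": "step_arm", "payload": {"moves": [{"x": 1.5,"y": 0.5,"z": 0.35,"rx": 0,"ry": -0.08,"rz": 0,"gripper": 0.9},{"x": 3,"y": 0.5,"z": 0.35,"rx": 0,"ry": -0.08,"rz": 0,"gripper": 0.9},{"x": 4.5,"y": 0.5,"z": 0.35,"rx": 0,"ry": -0.08,"rz": 0,"gripper": 0.9},{"x": 5.8,"y": 0.5,"z": 0.35,"rx": 0,"ry": -0.08,"rz": 0,"gripper": 0.9},{"x": 6.8,"y": 0.5,"z": 0.35,"rx": 0,"ry": -0.08,"rz": 0,"gripper": 0.9},{"x": 7.4,"y": 0.5,"z": 0.35,"rx": 0,"ry": -0.08,"rz": 0,"gripper": 0.9},{"x": 7.4,"y": 0.5,"z": 0.35,"rx": 0,"ry": -0.08,"rz": 0,"gripper": 0.9}]}}

```text
t: 11.6
position: [0.5605, 0.059, 0.0904]
ee_rot: [0.049, 1.57, -0.047]
ft_force: [-0.4, 0.8, -1.2]
grip_width: 0.0183
```

```bash
python3 pt.py -3.33 .5607 .0595 .0785
```

```text
11.6 [0.56047616 0.05901279 0.09040197] [ 0.04  0.27  1.49  0.    1.38 -1.47]
(array([1.19, 0.05, 0.02]), array([-0.03,  0.  , -0.02]))
```

{"api": "step_arm", "payload": {"moves": [{"x": 0.3,"y": 0.05,"z": 0,"rx": 0,"ry": 0,"rz": 0,"gripper": 0.9},{"x": 0.6,"y": 0.05,"z": 0,"rx": 0,"ry": 0,"rz": 0,"gripper": 0.9},{"x": 0.8,"y": 0.05,"z": 0,"rx": 0,"ry": 0,"rz": 0,"gripper": 0.9},{"x": 0.9,"y": 0.05,"z": 0,"rx": 0,"ry": 0,"rz": 0,"gripper": 0.9},{"x": 0.9,"y": 0.05,"z": 0,"rx": 0,"ry": 0,"rz": 0,"gripper": 0.9}]}}

```text
t: 12.1
position: [0.5605, 0.0595, 0.0814]
ee_rot: [0.049, 1.57, -0.047]
ft_force: [0.1, 0.1, -0.6]
grip_width: 0.0185
```

{"api": "step_arm", "payload": {"moves": [{"x": 0.1,"y": 0,"z": 0,"rx": 0,"ry": 0,"rz": 0,"gripper": 0.9},{"x": 0.2,"y": 0,"z": 0,"rx": 0,"ry": 0,"rz": 0,"gripper": 0.9},{"x": 0.3,"y": 0,"z": 0,"rx": 0,"ry": 0,"rz": 0,"gripper": 0.9},{"x": 0.3,"y": 0,"z": 0,"rx": 0,"ry": 0,"rz": 0,"gripper": 0.9}]}}

```text
t: 12.5
position: [0.5609, 0.06, 0.0794]
ee_rot: [0.05, 1.569, -0.046]
ft_force: [-1.8, 1.7, 4.7]
grip_width: 0.018
```

{"api": "step_arm", "payload": {"moves": [{"x": 0.1,"y": 0,"z": 0,"rx": 0,"ry": 0,"rz": 0,"gripper": 0.9},{"x": 0.15,"y": 0,"z": 0,"rx": 0,"ry": 0,"rz": 0,"gripper": 0.9},{"x": 0.15,"y": 0,"z": 0,"rx": 0,"ry": 0,"rz": 0,"gripper": 0.9}]}}

```text
t: 12.8
position: [0.561, 0.0602, 0.0791]
ee_rot: [0.05, 1.568, -0.045]
ft_force: [-4.5, 1.6, 8.4]
grip_width: 0.0185
```

It seats at the expected height (TCP 0.079, rod about 0.062) with the force rising. I'll open gently.

{"api": "step_arm", "payload": {"moves": [{"x": 0,"y": 0,"z": 0,"rx": 0,"ry": 0,"rz": 0,"gripper": 0.76},{"x": 0,"y": 0,"z": 0,"rx": 0,"ry": 0,"rz": 0,"gripper": 0.74},{"x": 0,"y": 0,"z": 0,"rx": 0,"ry": 0,"rz": 0,"gripper": 0.7},{"x": 0,"y": 0,"z": 0,"rx": 0,"ry": 0,"rz": 0,"gripper": 0.6},{"x": 0,"y": 0,"z": 0,"rx": 0,"ry": 0,"rz": 0,"gripper": 0.5},{"x": 0,"y": 0,"z": 0,"rx": 0,"ry": 0,"rz": 0,"gripper": 0.5}]}}

```text
t: 13.4
position: [0.561, 0.0602, 0.079]
ee_rot: [0.05, 1.569, -0.045]
ft_force: [-0.1, -0.3, -0.0]
grip_width: 0.0428
```

```bash
cat > chk.py <<'E'
from h import *
s=ctrl.sense(); print(s["t"],s["ft_force"].round(1))
for n in("scene","top"):
    im=viewer.camera(n); cv2.imwrite(f"pics/end_{n}.png",im)
Ms=model("scene"); im=cv2.imread("pics/end_scene.png"); a=np.array([c2w((-.11,y,.062)) for y in(-.1,.1)])
A=cv2.resize(im[130:250,270:430],(800,600),interpolation=cv2.INTER_CUBIC)
q=(w2pix(Ms,a)-[270,130])*5; print("expected rod ends in crop",q.round().tolist())
cv2.imwrite("pics/final.png",A)
E
python3 chk.py
```

```text
13.4 [-0.1 -0.3 -0. ]
expected rod ends in crop [[468.0, 417.0], [172.0, 175.0]]
```

Released. Withdrawing straight up, well clear, before the last look.

{"api": "step_arm", "payload": {"moves": [{"x": -1,"y": 0,"z": 0,"rx": 0,"ry": 0,"rz": 0,"gripper": 0.5},{"x": -3,"y": 0,"z": 0,"rx": 0,"ry": 0,"rz": 0,"gripper": 0.5},{"x": -6,"y": 0,"z": 0,"rx": 0,"ry": 0,"rz": 0,"gripper": 0.5},{"x": -10,"y": 0,"z": 0,"rx": 0,"ry": 0,"rz": 0,"gripper": 0.5},{"x": -13,"y": -4,"z": 0,"rx": 0,"ry": 0,"rz": 0,"gripper": 0.5},{"x": -14,"y": -8,"z": 0,"rx": 0,"ry": 0,"rz": 0,"gripper": 0.5},{"x": -14,"y": -12,"z": 0,"rx": 0,"ry": 0,"rz": 0,"gripper": 0.5},{"x": -14,"y": -15,"z": 0,"rx": 0,"ry": 0,"rz": 0,"gripper": 0.5}]}}

```text
t: 14.3
position: [0.5515, -0.0921, 0.2203]
ee_rot: [0.05, 1.566, -0.047]
ft_force: [0.1, 0.5, -0.5]
grip_width: 0.0428
```

{"api": "step_arm", "payload": {"moves": [{"x": 0,"y": -1,"z": 0,"rx": 0,"ry": 0,"rz": 0,"gripper": 0.5},{"x": 0,"y": -1,"z": 0,"rx": 0,"ry": 0,"rz": 0,"gripper": 0.5},{"x": 0,"y": -1,"z": 0,"rx": 0,"ry": 0,"rz": 0,"gripper": 0.5}]}}

```text
t: 14.6
position: [0.551, -0.1011, 0.2206]
ee_rot: [0.05, 1.566, -0.046]
ft_force: [-0.1, 0.5, 0.3]
grip_width: 0.0428
```

```bash
python3 chk.py; python3 - <<'E'
from h import *
for n in("top","scene"):
    im=cv2.imread(f"pics/end_{n}.png"); o=cv2.imread(f"pics/{n}.png"); M=model(n)
    m=cv2.inRange(cv2.cvtColor(im,cv2.COLOR_BGR2HSV),(50,100,30),(75,255,255))
    c=[k for k in cv2.findContours(m,cv2.RETR_EXTERNAL,cv2.CHAIN_APPROX_NONE)[0] if cv2.contourArea(k)>20]
    u0=(133,159) if n=="top" else w2pix(M,[c2w((.056,0,.053))])[0]
    k=np.concatenate([k for k in c if np.hypot(*(k.reshape(-1,2).mean(0)-u0))<30]); e=cv2.fitEllipse(cv2.convexHull(k))
    print(n,"bowl rim ctr cage",w2c(pix2w(M,[e[0]],.053)[0]).round(4))
    # bystanders: fraction changed at their places
    d=cv2.absdiff(im,o).max(2)
    B={"top":{"jar":(330,180,400,218),"dish":(350,152,382,184),"tin":(243,92,272,128),"scoop":(206,65,238,124)},"scene":{"jar":(112,246,160,304),"dish":(140,300,182,340),"tin":(306,252,352,306),"scoop":(346,244,406,318)}}[n]
    print({q:float((d[b[1]:b[3],b[0]:b[2]]>40).mean().round(3)) for q,b in B.items()})
E
```

```text
14.6 [-0.1  0.5  0.3]
expected rod ends in crop [[468.0, 417.0], [172.0, 175.0]]
top bowl rim ctr cage [ 0.0544 -0.0048  0.053 ]
{'jar': 0.0, 'dish': 0.0, 'tin': 0.506, 'scoop': 0.2}
scene bowl rim ctr cage [ 0.0508 -0.0055  0.053 ]
{'jar': 0.0, 'dish': 0.0, 'tin': 0.0, 'scoop': 0.0}
```

View pics/final.png

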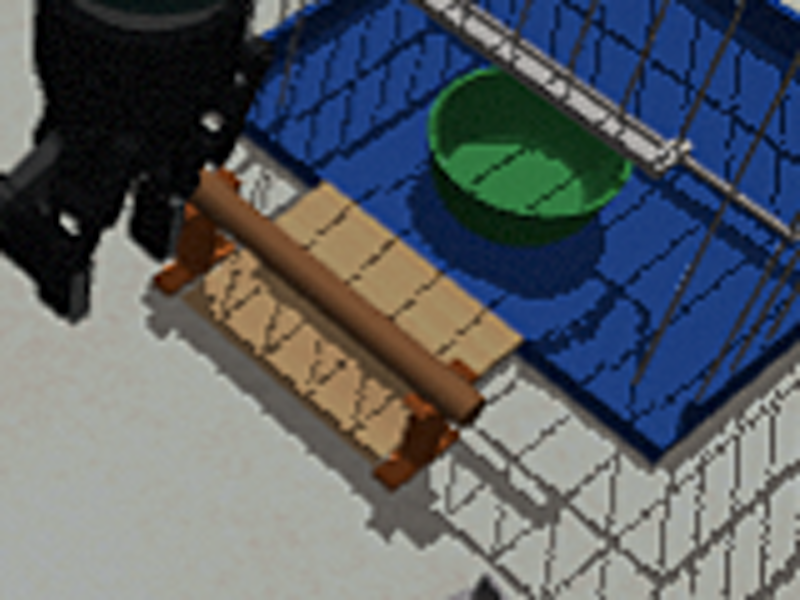

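The final view shows the perch lying in both V-notches. Its right end is at (470,403) against an expected (468,417); its left end, near (203,180), is partly hidden by the gripper. The bowl sits level behind the lip at (530,155).

The scene camera shows no change at any bystander. The changes at the tin and scoop in the top view come from the arm covering them. Handing in.

```bash
python3 -c "
from workcell import ctrl
print(ctrl.sign_off())"
```

```text
the job is handed in; nothing more can be done
None
```

I slid the bowl up the ramp and over the lip onto the cage floor, then laid the perch in the two notches. The job is handed in at about 15 s on the robot's clock; the sign-off reports no verdict.

**Bowl:** I pushed it from behind with two fingers, leaning the tool 40–48° back. Two cameras put its centre at cage x = 51 and 54 mm, past the 42 mm needed. It looks level in the wrist and scene views, but I did not measure its tilt. My last extra 8 mm push did not move it measurably.

**Perch:** I gripped it at its middle, lowered it until it touched at the expected height (about 8 N) and then opened the fingers slowly. In the final picture it lies in both V-notches. Its right end is within a few millimetres of where it should be, but the left end was partly hidden by the gripper, so I could not confirm the centring from both ends.

**Bystanders:** The scene camera shows no change at the jar, dish, scoop or tin. The top camera did show changes at the tin and scoop, which I put down to the arm covering them.

**Forces:** The wrist-force readings I took stayed below 10 N, and I saw no contact with the cage or its door.

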